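Snap the box cutter into its guarded dock

ROBOT

A 6-joint arm with a two-finger parallel gripper is mounted at the origin on the work surface; the furniture and walls round the work are solid. World frame = base frame: x ahead of the robot, y to its left, z up, the work surface at z = 0. Lengths are in mm, angles in rad, forces in N, time in s.
With the tool pointing down it reaches from about 400 to 925 mm from the base axis. Payload 12.5 kg.
Tool frame: the origin (TCP) lies at the centre of the arm's flange, where the gripper is bolted on; the fingertips stand 190 mm ahead of it and the grasp point (between the pads) lies env.grip_point_offset ahead of it (env.grip_point_offset is the distance from the TCP to the grasp point, in mm); z points along the fingers, x is the direction in which the jaws open and shut, and the axes are right-handed (so a half turn about z gives the same grasp; the last joint's range is limited). The gripper opens to 95 mm and grips with 3 to 60 N. Pads are 20 mm wide; open, the fingers measure 119 mm over their backs; the gripper's body (75 mm by 180 mm) begins 59 mm behind the grasp point.
Start: joints at [-1.451, 0.491, 1.559, -0, 1.092, -0.106], TCP at [139.949, -609.13, 404.761] pointing down, gripper open.
Joint ranges: [-3.1, 3.1], [-0.84, 2.19], [0.05, 2.79], [-1.13, 4.28], [0.06, 2.93], [-2.69, 2.69]. Speed limits (rad/s): [2.22, 2.22, 2.79, 3.14, 3.14, 3.14].

INTERFACE

Orientations are given as [roll, pitch, yaw] about the fixed x, y, z axes, in that order (R = Rz(yaw) Ry(pitch) Rx(roll)).
In Python, from cell import state, read_camera, camera_model, job_done, env gives the robot as it stands.
- The arm moves only by the tool arm_command, never from a script. Its argument "steps" is a list of rows, each a list of 6 numbers: the shift along the tool's x, y, z in cm, then the turn, a rotation vector about the tool's x, y, z in degrees. In form: [[dx, dy, dz, rx, ry, rz], ...]. A call has 1 to 12 rows; each row is the pose to reach, as a shift and turn from the pose commanded when the call began, along the tool's axes at that moment; what a row does not reach only later rows make up. A row lasts 1/12 s, in which the tool goes at most 41.7 mm and 7.16 degrees, less where a joint would pass 70% of its speed; a pose out of reach is approached as far as the arm can. A call with a gripper value outside its range is refused whole. "jaw" is the finger opening in cm, from 0 to 9.51, set as the call begins (left out, the last holds). The fingers move at their own pace and stop on an object; the grip force is fixed at half the most. Time passes only in rows, so rows that repeat a pose let the fingers close. It gives the time, the measured TCP pose, the force and the opening at its end, in the units of the state.
- state(): the state, without advancing time (a new reading comes with each control period).
- read_camera(name): name is "scene" or "top" or "wrist"; returns the picture (384x512x3 uint8, red, green, blue); there is no depth.
- camera_model(name): a dict with "K" (3x3 intrinsics, pixels), "k1" (the pictures are not rectified: a ray, as slopes to the right and down, at radius r is drawn at 1 + k1 r^2 times it, then the intrinsics apply), "xyz" and "rotation" of the camera in the world. Camera axes: x right, y up, looking along -z (the intrinsics and any distortion apply to the point x, -y, -z); pixel columns grow to the right and rows downward; lengths in mm; the calibration is good to about 2 mm. A picture is of the moment at which its call begins: read the wrist's pose just before it. camera_model takes no time and is no camera call; for the wrist camera it gives the pose at the moment of the call.
- job_done(): hands the job in, once; it reports no verdict.
The state is a dict: "t": time; "joints": joint angles; "qvel": joint speeds; "tau": joint torques, N m; "eef_pos": TCP position; "tcp_rot": TCP orientation; "ft_force": force on the tool from outside, world axes, zero at the start; "moment": the same for the moment, N m; "opening": opening from 0.0 (shut) to 1.0 (fully open).
Only numpy, scipy, OpenCV 4.12 (cv2) and the standard library are available. Lean on these libraries where they do the work, as an engineer would, in place of code of your own. Each camera call takes 0.05 s, during which the arm holds its last target. There are 200 camera calls.

TASK

Put the yellow box cutter away in the sloped dock: press its handle squarely into both yellow spring clips, blade end towards the red end wall, until it has clicked fully home on the rubber seats, then stop pressing and let go. After that, push the bottom-hinged front guard of the dock up until it is fully shut, leaving the two ink pots where they stand.

Things in the scene. Friction and masses are not known exactly. Their poses are not given: they have to be found in the camera images.
- cutter: Yellow box cutter lying flat on the table, loose, about 0.06 kg. Its handle is a bar 130 long (own x from -78 to +52 mm), 22 wide (y) and 14 mm thick (z 0 to 14; a thumb slide stands up to 22 mm); the bare blade sticks out at the +x end to x = +78. Origin on the underside; x points to the blade, z up as it lies.
- cutter_mid (a point): The middle of the cutter's handle bar: 13 mm behind the body origin, half way through the thickness (7 mm above the underside). Best place to grip, across the 22 mm width; axes as cutter.
- panel: Sloped grey panel of the fixed dock, 206 up the slope x 200 mm wide, facing the robot, tilted 35 degrees from level. Origin on its surface midway between the two clips, 85 mm above the table; x points up the slope, y along the clips to the red end wall, z square out of the panel. The panel is bare between and beyond the clips: 14 mm of room for fingertips under the seated cutter.
- clip_seat (a point): Point midway between the two black rubber seats (one in each clip), level with their tops: z = 14 mm in panel, whose axes it has. Home: the cutter's underside on both seats, cutter_mid 7 mm further out, its length along y, blade to +y. Pushed straight in along -z it meets a peak of about 10 to 18 N in all 17 mm before home, slides on easily, then the lips snap over and pull it home.
- clip_left (a point): Clip at y = +42 mm of panel (same axes), 16 mm wide along y: two yellow jaws facing each other across x that spring apart. Point midway between the lip tips, 31.5 mm out from the panel, where the gap is 18 mm; the flared mouth is 34 mm wide at 45 mm out; below the lips it is 26 mm wide, and the lips close over the top of the 14 mm handle.
- clip_right (a point): The same clip at y = -42 mm of panel.
- red_wall (a point): Top of the inner face of the red end wall (70 x 6 mm), at y = 100 mm of panel, 34.5 mm out from the panel. The blade points towards it and does not touch it.
- guard (a joint): Hinge angle of the front guard in rad: 0 = lying level in front of the dock, towards the robot; 1.57 = upright; 1.92 = shut against its stop, leaning 20 degrees back over the dock. A stiff hinge (about 0.11 N m of friction): it stays where it is left. It starts part open, between 0.5 and 0.85.
- guard_edge (a point): Middle of the free edge of the guard, a clear flap with an orange frame, 186 wide, 100 mm from hinge to edge, 6 mm thick at the frame. Smooth, slippery plastic: an upright finger low in front of the edge, moved towards the dock, makes the edge ride up it (raise the finger along with it, or the edge meets the palm).
- guard_hinge (a point): Middle of the guard's hinge axis, along the front foot of the dock, 14 mm above the table and 95 mm in front of the clips' middle measured along the table. Its y axis is the hinge axis.
- pot_green: Bystander: small ink pot with green lid, 62 diameter x 64 mm high, loose; origin under its centre. Leave alone.
- pot_red: Bystander: small ink pot with red lid, 60 diameter x 58 mm high, loose; origin under its centre. Leave alone.
Things that resemble listed ones, but are neither listed nor needed, are in the scene too. Leave any pink look-alike of the cutter alone.

How it is judged:
By the outcome, as a careful person would: the job done as asked, in the order asked, and still so for the second after the job is handed in, with the robot touching nothing.
It also fails if it takes over 54 s, if anything falls off the work surface, if the arm or the gripper's body presses on something with over 40 N, if the wrist force passes 120 N, or if a joint passes its speed limit or range.

## Working session

There is one attempt and no reset: what is moved stays moved. The work goes in short steps, Python scripts to look and compute and a tool call to move; the robot and the scene stay as the last step left them, time stands still between calls to the robot, and variables do not carry over. Pictures are saved under pics/ and viewed, about 8 in all and at most 12, crops included, and the job is handed in when it is done.

Besides the shell and the picture viewer there is one more tool, called after "Call:" in YAML: its name, and indented under it one key for each argument. arm_command: Moves the arm, as the interface text tells. Its arguments: {"type":"object","properties":{"steps":{"type":"array"},"jaw":{"type":"number"}},"required":["steps"]}

```bash
mkdir -p pics; ls
python3 - <<'E'
from cell import *
import cv2,numpy as np
print(state(), env.grip_point_offset)
for n in("scene","top","wrist"):
    c=camera_model(n);print(n,c)
    im=read_camera(n);cv2.imwrite(f"pics/{n}0.png",im[:,:,::-1])
a=[cv2.resize(cv2.imread(f"pics/{n}0.png"),(800,600),interpolation=cv2.INTER_CUBIC) for n in("scene","top")]
cv2.imwrite("pics/s0.png",a[0]);cv2.imwrite("pics/t0.png",a[1])
E
```

```text
pics
{'t': 0.0, 'joints': array([-1.45062744e+00,  4.91534985e-01,  1.55950342e+00, -9.34323219e-06,
        1.09167813e+00, -1.05571884e-01]), 'qvel': array([-3.67060935e-04, -1.16911400e-03,  2.28929629e-03, -1.04287870e-03,
        8.65705013e-05,  1.36361495e-03]), 'tau': array([-6.88148521e-04, -6.12652016e+01, -2.58184129e+01,  6.91295508e-02,
        4.83474950e-02, -8.56953011e-05]), 'eef_pos': array([ 139.92497063, -609.08107418,  404.1583094 ]), 'tcp_rot': array([-3.14148246e+00,  1.11849314e-03, -1.34505118e+00]), 'ft_force': array([-0.32005856,  0.35999735, -0.87557832]), 'moment': array([ 0.00502125, -0.0045625 ,  0.00309269]), 'opening': 0.9973999966685256} 171.3
scene {'K': array([[399.16425112,   0.        , 256.27379087],
       [  0.        , 399.16425112, 191.0503727 ],
       [  0.        ,   0.        ,   1.        ]]), 'k1': 0.011097987273394326, 'xyz': array([-133.99192948,  752.6475827 ,  719.47242453]), 'rotation': array([ 0.90054263, -0.01464863, -2.35343716])}
top {'K': array([[423.91592039,   0.        , 254.37582768],
       [  0.        , 423.91592039, 195.70690909],
       [  0.        ,   0.        ,   1.        ]]), 'k1': -0.14564931693284974, 'xyz': array([ 278.40870149,  207.23509018, 1037.15600441]), 'rotation': array([ 0.17996004, -0.0349888 , -1.55332939])}
wrist {'K': array([[333.45823244,   0.        , 252.14265768],
       [  0.        , 333.45823244, 190.08288241],
       [  0.        ,   0.        ,   1.        ]]), 'k1': 0.014248292886099242, 'xyz': array([ 210.00767599, -592.49405424,  383.05386185]), 'rotation': array([-2.63131518e-01,  1.28056386e-03, -1.34523652e+00])}
```

View pics/s0.png

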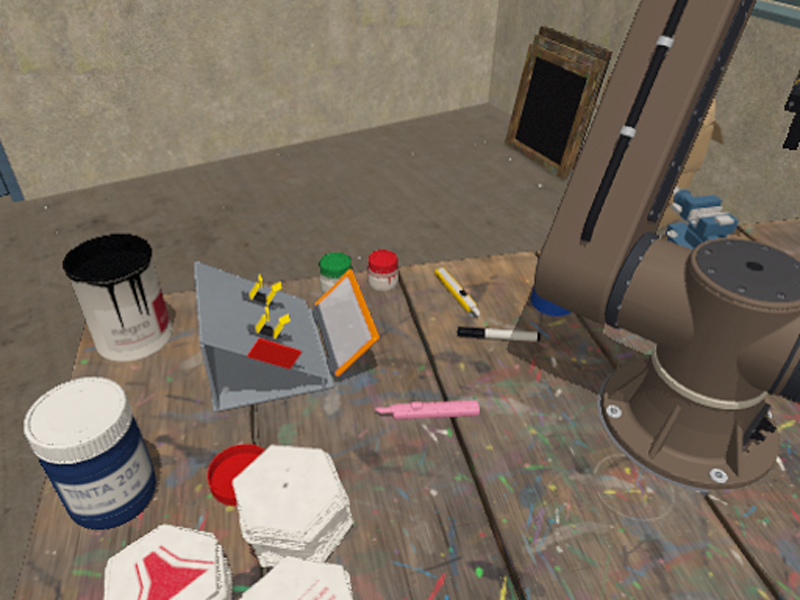

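View pics/t0.png

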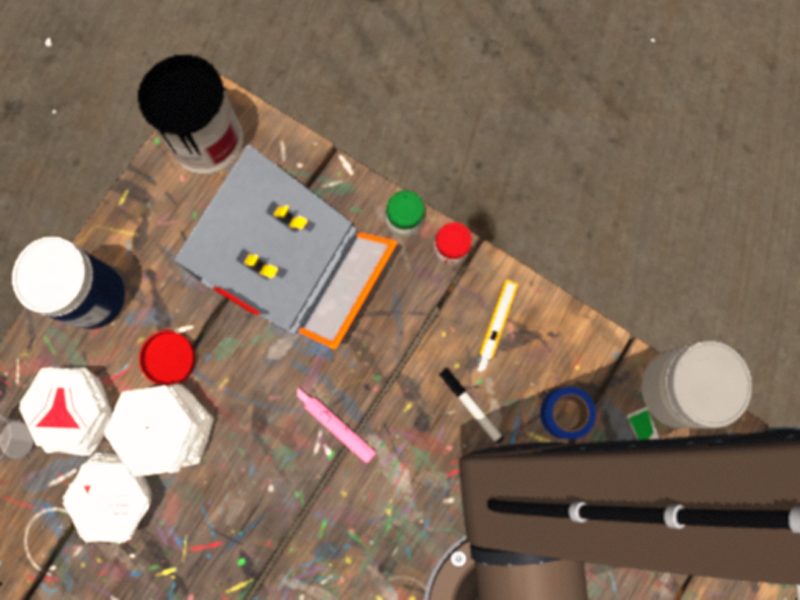

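Seen: the yellow cutter is at top (498,322) and scene (457,291). Look-alikes are the pink cutter at top (337,425) and the black/white marker at top (470,405). I choose the yellow one, and will check it in a close crop together with the dock.

```bash
cat > h.py <<'E'
import numpy as np,cv2
from scipy.spatial.transform import Rotation as R
from cell import *
def rpy(a): return R.from_euler('xyz',a).as_matrix()
def ray(c,uv):
    K=c['K'];D=np.array([c['k1'],0,0,0.])
    p=cv2.undistortPoints(np.array([[uv]],float),K,D)[0,0]
    return c['xyz'],rpy(c['rotation'])@np.array([p[0],-p[1],-1.])
def onz(c,uv,z):
    o,d=ray(c,uv);return o+d*(z-o[2])/d[2]
def proj(c,P):
    q=(np.atleast_2d(P)-c['xyz'])@rpy(c['rotation'])
    q=q*[1,-1,-1]
    return cv2.projectPoints(q,np.zeros(3),np.zeros(3),c['K'],np.array([c['k1'],0,0,0.]))[0][:,0]
def tri(rays):
    A=0;b=0
    for o,d in rays:
        d=d/np.linalg.norm(d);M=np.eye(3)-np.outer(d,d);A=A+M;b=b+M@o
    return np.linalg.solve(A,b)
E
python3 - <<'E'
from h import *
t=cv2.imread('pics/top0.png')
a=cv2.resize(t[85:235,105:265],None,fx=5,fy=5,interpolation=cv2.INTER_CUBIC)[:600]
# two crops: dock at x5 and cutter
d=cv2.resize(t[90:230,110:260],None,fx=4,fy=4,interpolation=cv2.INTER_CUBIC)
c=cv2.resize(t[170:250,290:345],None,fx=4,fy=4,interpolation=cv2.INTER_CUBIC)
o=np.zeros((560,800,3),np.uint8);o[:,:600]=d;o[:320,600:800]=c[:,:200]
cv2.imwrite('pics/c1.png',o)
s=cv2.imread('pics/scene0.png')
cv2.imwrite('pics/c2.png',cv2.resize(s[160:265,115:315],None,fx=4,fy=4,interpolation=cv2.INTER_CUBIC))
E
```

```text
(no output)
```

View pics/c1.png

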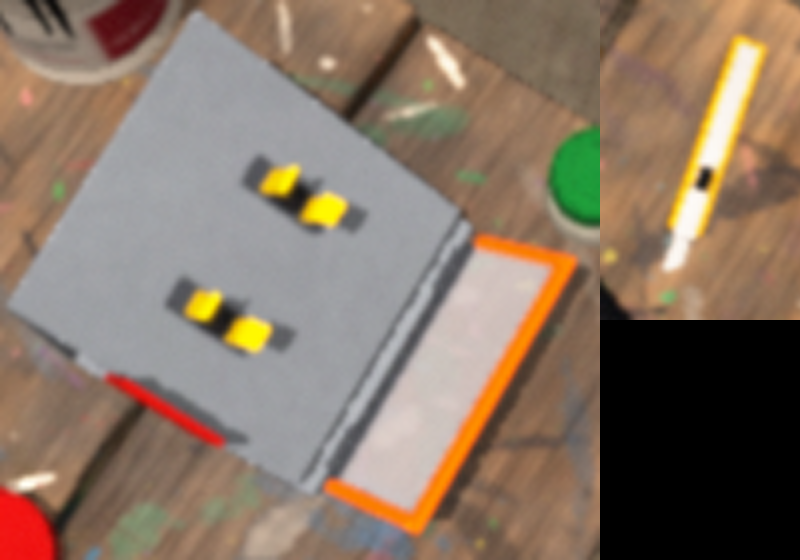

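View pics/c2.png

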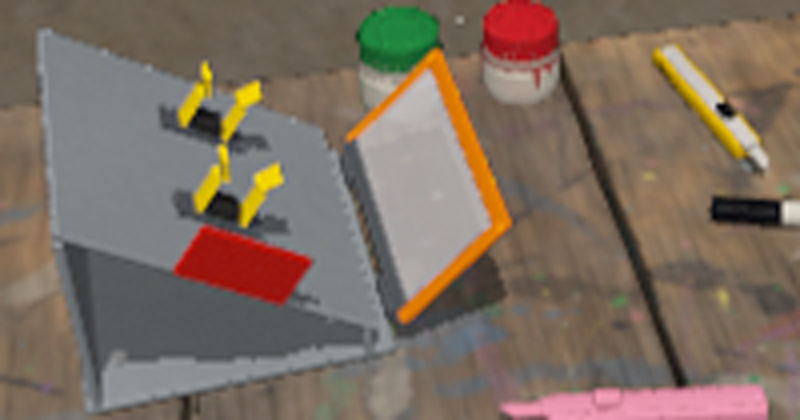

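```bash
cat > fit.py <<'E'
from h import *
from scipy.optimize import least_squares
T=camera_model('top');S=camera_model('scene')
def dockframe(p):
    c,s=np.cos(np.radians(35)),np.sin(np.radians(35))
    h=np.array([np.cos(p[2]),np.sin(p[2]),0]);k=np.array([0,0,1.])
    return np.array([p[0],p[1],85]),np.array([h*c+k*s,np.cross(k,h),-h*s+k*c]).T,h
def dk(p,q):
    o,M,h=dockframe(p);return o+M@np.array(q,float)
def gd(p,y,r=100):
    o,M,h=dockframe(p);H=o-95*h;H[2]=14
    return H+M[:,1]*y+r*(-h*np.cos(p[3])+np.array([0,0,np.sin(p[3])]))
if __name__=='__main__':
    t=lambda u,v:(110+(u+.5)/4-.5,90+(v+.5)/4-.5)
    s=lambda u,v:(115+(u+.5)/4-.5,160+(v+.5)/4-.5)
    c=lambda u,v:(290+(u-600+.5)/4-.5,170+(v+.5)/4-.5)
    obs=[(T,t(205,305),(13,42,38)),(T,t(249,334),(-13,42,38)),(T,t(281,182),(13,-42,38)),(T,t(325,211),(-13,-42,38)),
     (T,t(110,377),(35,101,34.5)),(T,t(222,442),(-35,101,34.5)),(S,s(205,228),(35,103,34.5)),(S,s(312,262),(-35,103,34.5)),
     (S,s(268,180),(-14,42,40)),(S,s(248,97),(-14,-42,40))]
    g=[(T,t(575,260),-93),(T,t(418,532),93),(S,s(437,52),-93),(S,s(508,222),93)]
    f=lambda p:np.concatenate([proj(C,dk(p,q))[0]-uv for C,uv,q in obs]+[proj(C,gd(p,y))[0]-uv for C,uv,y in g])
    for y0 in(0,1.57,3.14,-1.57):
        r=least_squares(f,[300,300,y0,.7],loss='soft_l1')
        if r.cost<100: print(r.x,r.cost);print(r.fun.reshape(-1,2).round(1).tolist());p=r.x
    np.save('dock.npy',p)
    print('hinge',gd(p,0,0),'edge',gd(p,0))
    ob=[(T,c(750,42),(-78,0,14)),(T,c(686,229),(52,0,14)),(T,c(672,267),(78,0,7)),(S,s(668,52),(-78,0,14)),(S,s(765,165),(78,0,7))]
    def cw(p,q): return np.array([p[0],p[1],0])+R.from_euler('z',p[2]).apply(q)
    f=lambda p:np.concatenate([proj(C,cw(p,q))[0]-uv for C,uv,q in ob])
    for y0 in(0,1.57,3.14,-1.57):
        r=least_squares(f,[300,-200,y0]);
        if r.cost<60:print('cutter',r.x,r.cost,r.fun.reshape(-1,2).round(1).tolist(),'mid',cw(r.x,[-13,0,7]))
    # pots, lid centres
    for n,uv,z in(('green',(405,210),64),('red',(454,240),58)): print(n,onz(T,(uv[0]*.64,uv[1]*.64),z))
    st=state();print(st['eef_pos'],rpy(st['tcp_rot']))
E
python3 fit.py
```

```text
[547.34366097 375.54986638   7.37448003 277.18916347] 7.766135645510758
[[0.8, 1.2], [-0.9, -0.0], [1.0, 0.2], [-1.1, -0.7], [2.2, 0.8], [-0.2, 0.2], [-1.1, -0.5], [-0.1, -0.7], [-0.3, -1.2], [-0.6, -1.2], [-0.6, -0.4], [-0.5, 1.0], [0.1, -0.6], [0.9, 0.5]]
[547.34366082 375.54986705  38.79040657 358.87057245] 7.76613564551031
[[0.8, 1.2], [-0.9, -0.0], [1.0, 0.2], [-1.1, -0.7], [2.2, 0.8], [-0.2, 0.2], [-1.1, -0.5], [-0.1, -0.7], [-0.3, -1.2], [-0.6, -1.2], [-0.6, -0.4], [-0.5, 1.0], [0.1, -0.6], [0.9, 0.5]]
[ 547.34366092  375.54986716   13.65766534 -181.48336397] 7.7661356455103245
[[0.8, 1.2], [-0.9, -0.0], [1.0, 0.2], [-1.1, -0.7], [2.2, 0.8], [-0.2, 0.2], [-1.1, -0.5], [-0.1, -0.7], [-0.3, -1.2], [-0.6, -1.2], [-0.6, -0.4], [-0.5, 1.0], [0.1, -0.6], [0.9, 0.5]]
hinge [503.51664205 291.26349568  14.        ] edge [469.108544   225.09121638  80.61315366]
cutter [438.66710199  17.78670159   2.79756239] 6.9534262836676985 [[0.8, -1.1], [-0.3, 0.6], [-0.7, 1.3], [-1.2, -2.6], [0.6, 0.8]] mid [450.90534061  13.40201058   7.        ]
cutter [438.66710187  17.78670066   2.79756234] 6.953426283677599 [[0.8, -1.1], [-0.3, 0.6], [-0.7, 1.3], [-1.2, -2.6], [0.6, 0.8]] mid [450.9053403   13.40200909   7.        ]
cutter [438.66710185  17.78670078   2.79756235] 6.953426283674994 [[0.8, -1.1], [-0.3, 0.6], [-0.7, 1.3], [-1.2, -2.6], [0.6, 0.8]] mid [450.90534033  13.40200934   7.        ]
cutter [438.66710284  17.78670348  -3.48562272] 6.953426283703526 [[0.8, -1.1], [-0.3, 0.6], [-0.7, 1.3], [-1.2, -2.6], [0.6, 0.8]] mid [450.90534234  13.40201491   7.        ]
green [606.3375517  167.27688783  64.        ]
red [562.25603991  90.79040811  58.        ]
[ 139.96399967 -609.11115896  404.32301339] [[ 2.23930540e-01 -9.74605102e-01 -9.48606999e-05]
 [-9.74604806e-01 -2.23930546e-01  7.63633818e-04]
 [-7.65483623e-04 -7.85492391e-05 -9.99999704e-01]]
```

```bash
cat >> h.py <<'E'
def toolR(xd,zd):
    x=np.array(xd,float);z=np.array(zd,float);z/=np.linalg.norm(z);x-=z*(x@z);x/=np.linalg.norm(x)
    return np.array([x,np.cross(z,x),z]).T
def delta(P,M,P0=None,M0=None):
    "row (cm, deg) to go from the commanded/measured pose to P,M"
    if P0 is None: s=state();P0,M0=s['eef_pos'],rpy(s['tcp_rot'])
    d=M0.T@(np.array(P)-P0)/10;r=R.from_matrix(M0.T@M).as_rotvec(degrees=True)
    return np.concatenate([d,r]).round(2).tolist()
E
python3 - <<'E'
from h import *;from fit import dockframe,dk
p=np.load('dock.npy');o,M,h=dockframe(p)
def arm(j):return (R.from_euler('z',j[0])*R.from_euler('y',j[1]+j[2])*R.from_euler('z',j[3])*R.from_euler('y',j[4])*R.from_euler('z',j[5])).as_matrix()
s=state();C=arm(s['joints']).T@rpy(s['tcp_rot']);print(C.round(3))
for n,sg in(('A',1),('B',-1)):
  Rt=toolR(sg*M[:,0],-M[:,2])
  for sm in(1.9,2.1,2.3):
    W=(R.from_euler('z',np.radians(22))*R.from_euler('y',sm)).as_matrix().T@Rt@C.T
    e=R.from_matrix(W).as_euler('ZYZ');print(n,sm,e.round(2), 'alt',(e+[np.pi,0,np.pi]).round(2)*[1,-1,1])
a=np.radians(160.3)
for sg in(1,-1):
  Mp=toolR([sg*np.cos(a-np.pi/2),sg*np.sin(a-np.pi/2),0],[0,0,-1])
  print(sg,delta([500,-280,330],Mp),delta([451,13,290],Mp,np.array([500,-280,330.]),Mp))
print(np.linalg.norm([500,-280]))
E
```

```text
[[-1. -0. -0.]
 [ 0. -1.  0.]
 [-0.  0.  1.]]
A 1.9 [ 0.53  0.83 -0.99] alt [ 3.67 -0.83  2.15]
A 2.1 [ 0.65  0.66 -1.15] alt [ 3.79 -0.66  1.99]
A 2.3 [ 0.86  0.51 -1.4 ] alt [ 4.   -0.51  1.74]
B 1.9 [0.53 0.83 2.15] alt [ 3.67 -0.83  5.29]
B 2.1 [0.65 0.66 1.99] alt [ 3.79 -0.66  5.13]
B 2.3 [0.86 0.51 1.74] alt [ 4.   -0.51  4.88]
1 [-24.01, -42.46, 7.45, -0.06, 0.01, -147.36] [25.93, -14.49, 4.0, 0.0, 0.0, 0.0]
-1 [-24.01, -42.46, 7.45, 0.01, 0.04, 32.64] [-25.93, 14.49, 4.0, 0.0, 0.0, 0.0]
573.0619512757761
```

Call:
arm_command:
  steps:
    - [-24,-42.5,7.5,0,0,32.6]
    - [-24,-42.5,7.5,0,0,32.6]
    - [-24,-42.5,7.5,0,0,32.6]
    - [-24,-42.5,7.5,0,0,32.6]
    - [-24,-42.5,7.5,0,0,32.6]
    - [-24,-42.5,7.5,0,0,32.6]
    - [-24,-42.5,7.5,0,0,32.6]
    - [-24,-42.5,7.5,0,0,32.6]
    - [-24,-42.5,7.5,0,0,32.6]
    - [-24,-42.5,7.5,0,0,32.6]
    - [-24,-42.5,7.5,0,0,32.6]
    - [-24,-42.5,7.5,0,0,32.6]
  jaw: 6

```text
t: 1.15
eef_pos: [501.8, -278.2, 329.3]
tcp_rot: [3.141, 0.0, -1.914]
ft_force: [0.2, -0.7, 0.2]
opening: 0.632
```

Call:
arm_command:
  steps:
    - [-25.9,14.5,4,0,0,0]
    - [-25.9,14.5,4,0,0,0]
    - [-25.9,14.5,4,0,0,0]
    - [-25.9,14.5,4,0,0,0]
    - [-25.9,14.5,4,0,0,0]
    - [-25.9,14.5,4,0,0,0]
    - [-25.9,14.5,4,0,0,0]
    - [-25.9,14.5,4,0,0,0]
    - [-25.9,14.5,4,0,0,0]
    - [-25.9,14.5,4,0,0,0]

```text
t: 1.98
eef_pos: [451.4, 12.6, 289.8]
tcp_rot: [-3.141, -0.0, -1.913]
ft_force: [0.1, -1.0, 0.1]
opening: 0.632
```

Run:
```python
from h import *
import pickle
c=camera_model('wrist');im=read_camera('wrist');pickle.dump(c,open('w1.pkl','wb'))
cv2.imwrite('pics/w1.png',cv2.resize(im[:,:,::-1],(768,576),interpolation=cv2.INTER_CUBIC));print(state()['eef_pos'],c['xyz'],state()['t'])
```

```text
[451.49506256  11.87538949 289.85469452] [519.05705509 -11.61212161 268.65517208] 2.0333
```

View pics/w1.png

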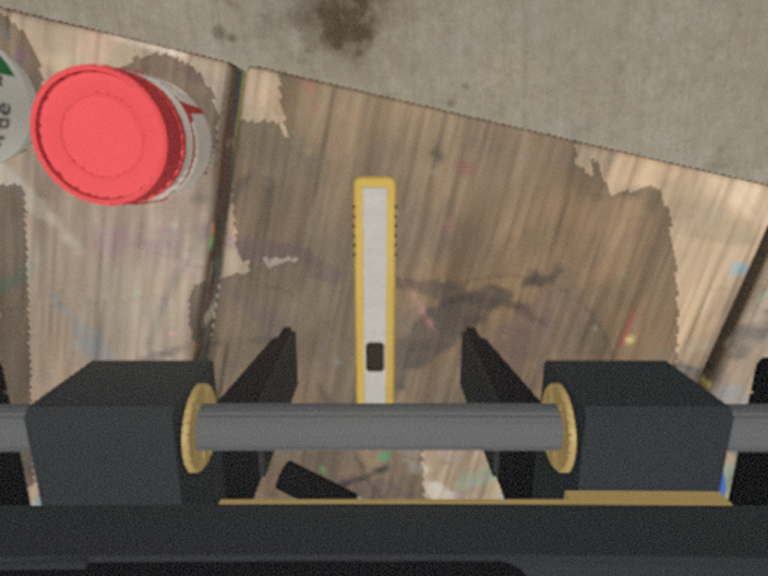

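The wrist view shows the yellow cutter with its rear end at (354–396,178) and its front going under the gripper at (375,400). The red pot is at (108,132) and there is no other yellow bar.

Run:
```python
from h import *
import pickle
c=pickle.load(open('w1.pkl','rb'))
f=lambda u,v,z=14:onz(c,((u+.5)/1.5-.5,(v+.5)/1.5-.5),z)
a=f(375,178);b=f(375,400);d=b-a;yaw=np.arctan2(d[1],d[0]);print(a,b,np.degrees(yaw),np.linalg.norm(f(354,220)-f(396,220)))
m=a+65*d/np.linalg.norm(d);print('mid',m)
Mp=toolR([-np.cos(yaw-np.pi/2),-np.sin(yaw-np.pi/2),0],[0,0,-1])
print(delta([m[0],m[1],192.5],Mp))
```

```text
[507.24657662  -5.61728295  14.        ] [392.35252544  35.50866324  14.        ] 160.30533970896167 21.385703494611175
mid [446.04894945  16.2882056   14.        ]
[-0.23, 0.67, 9.73, -0.04, -0.0, 0.03]
```

Call:
arm_command:
  steps:
    - [-0.2,0.5,4,0,0,0]
    - [-0.2,0.5,7,0,0,0]
    - [-0.2,0.5,9,0,0,0]
    - [-0.2,0.5,9.7,0,0,0]
    - [-0.2,0.5,9.7,0,0,0]
    - [-0.2,0.5,9.7,0,0,0]

```text
t: 2.53
eef_pos: [447.5, 15.1, 192.9]
tcp_rot: [3.142, -0.0, -1.916]
ft_force: [-0.0, -0.5, 1.3]
opening: 0.634
```

Call:
arm_command:
  steps:
    - [0,0,0,0,0,0]
    - [0,0,0,0,0,0]
    - [0,0,0,0,0,0]
    - [0,0,0,0,0,0]
    - [0,0,0,0,0,0]
    - [0,0,0,0,0,0]
  jaw: 1

```text
t: 3.03
eef_pos: [447.0, 16.2, 192.9]
tcp_rot: [-3.141, -0.0, -1.914]
ft_force: [0.2, -0.3, -0.1]
opening: 0.269
```

Call:
arm_command:
  steps:
    - [0,0,0,0,0,0]
    - [0,0,-2,0,0,0]
    - [0,0,-5,0,0,0]
    - [0,0,-9,0,0,0]
    - [0,0,-9,0,0,0]
    - [0,0,-9,0,0,0]
    - [0,0,-9,0,0,0]

```text
t: 3.62
eef_pos: [446.7, 16.2, 282.4]
tcp_rot: [-3.141, -0.0, -1.914]
ft_force: [-0.7, 0.4, -1.3]
opening: 0.227
```

Run:
```python
from h import *
import pickle
c=camera_model('wrist');s=state();im=read_camera('wrist');pickle.dump((c,s),open('w2.pkl','wb'))
cv2.imwrite('pics/w2.png',cv2.resize(im[:,:,::-1],(768,576),interpolation=cv2.INTER_CUBIC));print(s)
```

```text
{'t': 3.6167, 'joints': array([-1.11592837e-01,  4.35455173e-01,  2.11127631e+00, -1.68176181e-04,
        5.94734635e-01,  1.80238396e+00]), 'qvel': array([-0.0026307 ,  0.0284624 ,  0.00654721, -0.00014522, -0.00200683,
       -0.00027087]), 'tau': array([ 7.59926182e-02, -4.87448609e+01, -1.54566604e+01,  9.62435704e-03,
       -3.94540548e-02, -1.40343645e-04]), 'eef_pos': array([446.74905565,  16.2427383 , 282.41874569]), 'tcp_rot': array([-3.14144787e+00, -6.26881782e-05, -1.91383750e+00]), 'ft_force': array([-0.74551028,  0.3648545 , -1.25790063]), 'moment': array([ 0.03743376,  0.03716444, -0.01175969]), 'opening': 0.22742606819675645}
```

View pics/w2.png

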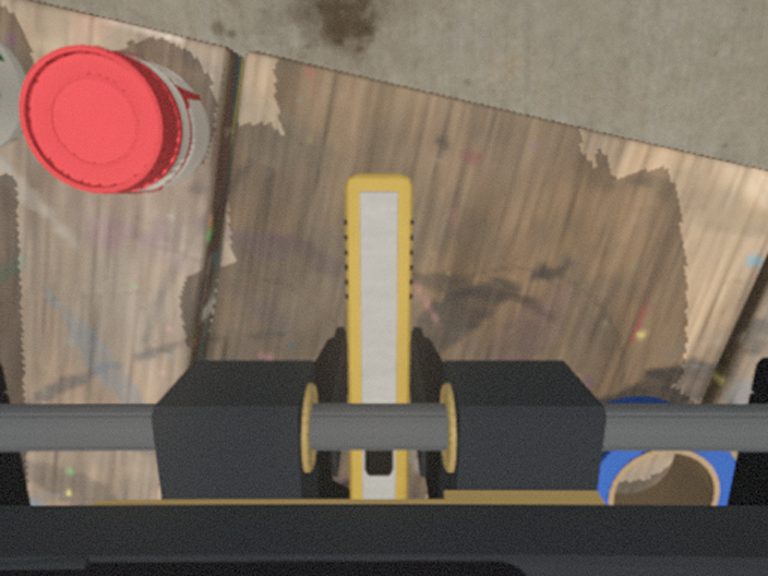

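Run:
```python
from h import *
import pickle
c,s=pickle.load(open('w2.pkl','rb'))
P=s['eef_pos'];M=rpy(s['tcp_rot'])
f=lambda u,v,z:onz(c,((u+.5)/1.5-.5,(v+.5)/1.5-.5),z)
zt=P[2]-192.5+14
for z in(zt,):
  for uv in((380,178),(380,175),(347,200),(412,200),(348,360),(411,360)): print(uv,(M.T@(f(*uv,z)-P)).round(1))
# predicted window: handle corner pixels for y_rear=-65 at pitch 0
for y in(-65,-60,-62): print(y,(proj(c,P+(M@np.array([[x,y,178.5] for x in(-11,11)]).T).T)*1.5+.25).round(0).tolist())
from fit import dockframe
p=np.load('dock.npy');o,D,h=dockframe(p)
Rt=toolR(-D[:,0],-D[:,2])
up=o+D@np.array([0,0,100+185.]);print('stand',up,delta(up,Rt))
mid=np.array([430,170,420.]);print(delta(mid,Rt))
```

```text
(380, 178) [  0.6 -63.7 178.5]
(380, 175) [  0.6 -64.6 178.5]
(347, 200) [ -9.7 -57.  178.5]
(412, 200) [ 10.6 -57.  178.5]
(348, 360) [-10.2  -3.3 178.5]
(411, 360) [ 11.1  -3.2 178.5]
-65 [[342.0, 174.0], [414.0, 174.0]]
-60 [[343.0, 190.0], [414.0, 190.0]]
-62 [[342.0, 184.0], [414.0, 184.0]]
stand [471.92922501 230.51583741 318.45833262] [-21.03, 4.84, -3.66, 2.45, -34.97, 7.55]
[-13.91, 6.77, -13.81, 2.45, -34.97, 7.55]
```

Call:
arm_command:
  steps:
    - [-3.5,0.8,-3,0.4,-6,1.3]
    - [-7,1.6,-6,0.8,-12,2.6]
    - [-10.5,2.4,-8,1.2,-18,3.9]
    - [-14,3.2,-8,1.7,-24,5.2]
    - [-17.5,4,-6,2.1,-30,6.5]
    - [-21,4.8,-3.7,2.45,-35,7.55]
    - [-21,4.8,-3.7,2.45,-35,7.55]
    - [-21,4.8,-3.7,2.45,-35,7.55]
    - [-21,4.8,-3.7,2.45,-35,7.55]
    - [-21,4.8,-3.7,2.45,-35,7.55]

```text
t: 4.5
eef_pos: [472.5, 229.8, 318.8]
tcp_rot: [3.141, 0.609, -2.05]
ft_force: [-0.4, 0.4, -1.0]
opening: 0.232
```

Run:
```python
from h import *
import pickle
s=state();print(s)
D={}
for n in('scene','top','wrist'):
    c=camera_model(n);im=read_camera(n)[:,:,::-1];D[n]=(c,s);cv2.imwrite(f'pics/{n}3.png',im)
pickle.dump(D,open('w3.pkl','wb'))
a=cv2.imread('pics/scene3.png');P=rpy(s['tcp_rot'])@[0,0,185.]+s['eef_pos']
w=cv2.imread('pics/wrist3.png')
o=np.zeros((600,800,3),np.uint8)
u,v=proj(D['scene'][0],P)[0].astype(int);print(u,v)
y0,x0=max(v-60,0),u-65
o[:480,:400]=cv2.resize(a[y0:y0+120,x0-0:x0+100],(400,480),interpolation=cv2.INTER_CUBIC);print(x0,y0)
o[:300,400:]=cv2.resize(w,(400,300),interpolation=cv2.INTER_AREA)
t=cv2.imread('pics/top3.png');o[300:600,400:800]=cv2.resize(t[90:240,110:310],(400,300))
cv2.imwrite('pics/v3.png',o)
```

```text
{'t': 4.5, 'joints': array([0.26018056, 0.44216756, 1.9957288 , 1.06093388, 0.50586944,
       1.40745074]), 'qvel': array([-0.0164902 , -0.02253358, -0.0041498 ,  0.00446452,  0.00088473,
       -0.00222098]), 'tau': array([  0.91442579, -50.1014185 , -18.74696195,   0.93227539,
         0.22179146,  -0.09505905]), 'eef_pos': array([472.492856  , 229.76612875, 318.76170715]), 'tcp_rot': array([ 3.14142033,  0.60941336, -2.0502759 ]), 'ft_force': array([-0.37337617,  0.35021784, -1.04285079]), 'moment': array([-0.23169634,  0.2437514 , -0.03724999]), 'opening': 0.23178669287495715}
185 171
120 111
```

View pics/v3.png

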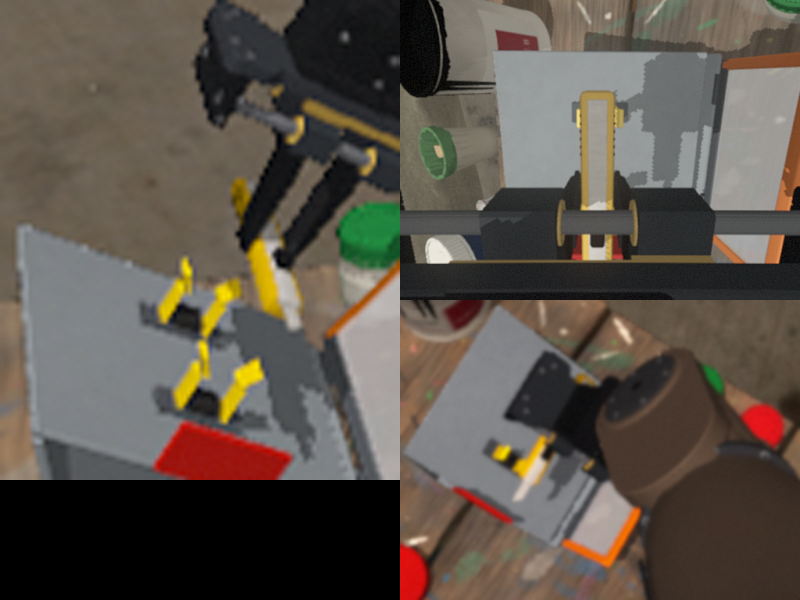

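Run:
```python
from h import *
from fit import dockframe,dk
import pickle
D=pickle.load(open('w3.pkl','rb'));s=D['scene'][1];P=s['eef_pos'];M=rpy(s['tcp_rot']);p=np.load('dock.npy')
cut=[P+M@np.array(q) for q in([-11,-64.5,178.5],[11,-64.5,178.5],[-11,65.5,178.5],[11,65.5,178.5],[0,91.5,185])]
dc=[dk(p,q) for q in([17,-42,45],[-17,-42,45],[17,42,45],[-17,42,45],[35,100,34.5],[-35,100,34.5])]
# panel upper edge corners: fit unknown; just print
o=np.zeros((600,800,3),np.uint8)
def crop(n,x,y,w,h,W,H):
    im=cv2.resize(cv2.imread(f'pics/{n}3.png')[y:y+h,x:x+w],(W,H),interpolation=cv2.INTER_CUBIC)
    for q,col in [(c,(255,0,255)) for c in cut]+[(c,(0,255,0)) for c in dc]:
        u,v=proj(D[n][0],q)[0];cv2.drawMarker(im,(int((u+.5-x)*W/w),int((v+.5-y)*H/h)),col,cv2.MARKER_CROSS,9,1)
    return im
o[:,:400]=crop('scene',145,150,80,120,400,600)
o[:400,400:]=crop('wrist',200,95,110,110,400,400)
cv2.imwrite('pics/v4.png',o)
```

```text
(no output)
```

View pics/v4.png

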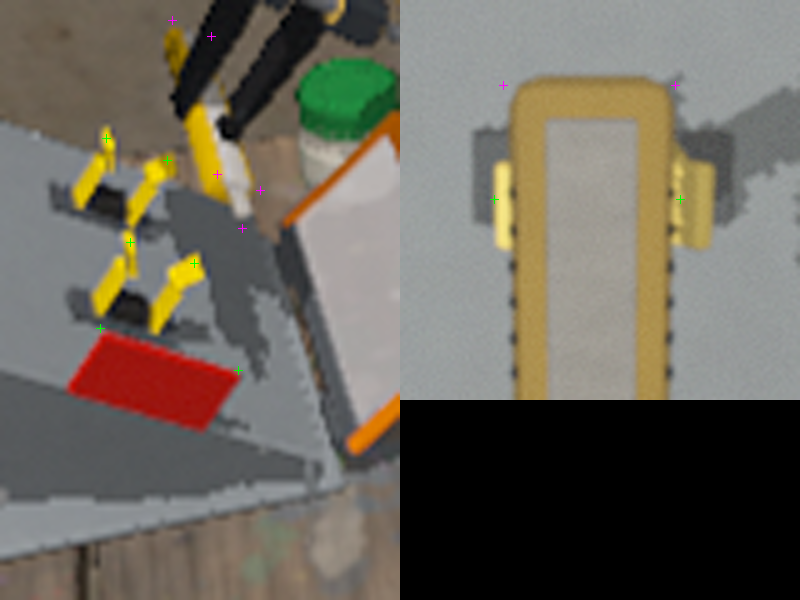

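The wrist view shows the −y clip centred about 17 px (3 mm) down-slope of my estimate. The handle may be pitched slightly, so I'll measure its taper.

Run:
```python
from h import *
import pickle
from scipy.optimize import least_squares
for f,k in(('w3.pkl',3),):
    c,s=pickle.load(open(f,'rb'))['wrist'];im=cv2.imread('pics/wrist3.png').astype(float)
    P=s['eef_pos'];M=rpy(s['tcp_rot'])
    sat=im[:,:,2]-im[:,:,0]  # red minus blue
    rows=[];
    for v in range(122,225,3):
        r=sat[v,220:300]; 
        idx=np.where(r>45)[0]
        if len(idx)<2: continue
        a,b=idx[0],idx[-1]
        sub=lambda i,j:i+(45-r[i])/(r[j]-r[i])*(j-i)
        rows.append((v,220+sub(a-1,a),220+sub(b+1,b)))
    rows=np.array(rows);print(rows[:, :].round(1).tolist())
```

```text
[[122.0, 230.9, 274.0], [125.0, 229.9, 274.6], [128.0, 229.9, 274.7], [131.0, 229.7, 274.6], [134.0, 229.8, 275.6], [137.0, 230.0, 278.1], [140.0, 225.6, 285.4], [143.0, 225.2, 286.2], [146.0, 225.3, 286.0], [149.0, 225.2, 285.9], [152.0, 225.2, 285.6], [155.0, 225.2, 285.5], [158.0, 225.6, 285.2], [161.0, 225.7, 284.9], [164.0, 230.7, 273.7], [167.0, 231.3, 273.3], [170.0, 231.0, 273.6], [173.0, 230.8, 273.5], [176.0, 231.1, 273.5], [179.0, 231.4, 273.1], [182.0, 230.9, 273.5], [185.0, 231.1, 273.4], [188.0, 231.6, 272.7], [191.0, 231.0, 273.4], [194.0, 231.1, 273.4], [197.0, 231.7, 272.7], [200.0, 231.3, 273.3], [203.0, 231.1, 273.2], [206.0, 231.2, 273.2], [209.0, 231.5, 273.1], [212.0, 231.5, 273.2], [215.0, 231.5, 272.9], [218.0, 231.5, 272.9], [221.0, 231.2, 273.4], [224.0, 230.9, 273.5]]
```

Run:
```python
from h import *
import pickle
c,s=pickle.load(open('w3.pkl','rb'))['wrist'];P=s['eef_pos'];M=rpy(s['tcp_rot'])
for th in(-6,-3,0,3,6):
    out=[]
    for y in np.arange(-64,20,2.):
        z=178.5+np.tan(np.radians(th))*y
        q=proj(c,[P+M@[x,y,z] for x in(-11.,11.)]);out.append((q[0,1],abs(q[1,0]-q[0,0])))
    o=np.array(out);w=np.interp([128,173,212],o[:,0],o[:,1]);print(th,w.round(1),(w/w[0]).round(3))
print('obs',np.array([44.7,42.6,42.0])/44.7)
```

```text
-6 [45.1 44.2 43.4] [1.    0.979 0.961]
-3 [46.  44.7 43.6] [1.    0.972 0.948]
0 [46.9 45.3 43.9] [1.    0.965 0.935]
3 [47.9 45.9 44.2] [1.    0.958 0.923]
6 [48.9 46.5 44.4] [1.    0.951 0.909]
obs [1.         0.95302013 0.93959732]
```

Call:
arm_command:
  steps:
    - [0.25,0.25,2,0,0,0]
    - [0.25,0.25,4,0,0,0]
    - [0.25,0.25,5,0,0,0]
    - [0.25,0.25,5,0,0,0]
    - [0.25,0.25,5,0,0,0]

```text
t: 5.07
eef_pos: [482.7, 254.4, 277.4]
tcp_rot: [-3.141, 0.611, -2.05]
ft_force: [0.3, -0.1, -0.0]
opening: 0.228
```

Run:
```python
from h import *
s=state();print(s['t'],s['eef_pos'],s['ft_force'])
o=np.zeros((600,800,3),np.uint8)
w=read_camera('wrist')[:,:,::-1];a=read_camera('scene')[:,:,::-1]
o[:,:400]=cv2.resize(a[150:270,145:225],(400,600),interpolation=cv2.INTER_CUBIC)
o[:400,400:]=cv2.resize(w[95:205,200:310],(400,400),interpolation=cv2.INTER_CUBIC)
cv2.imwrite('pics/v5.png',o)
```

```text
5.0667 [482.68423235 254.4427556  277.4198831 ] [ 0.25407047 -0.09649555 -0.02825004]
```

View pics/v5.png

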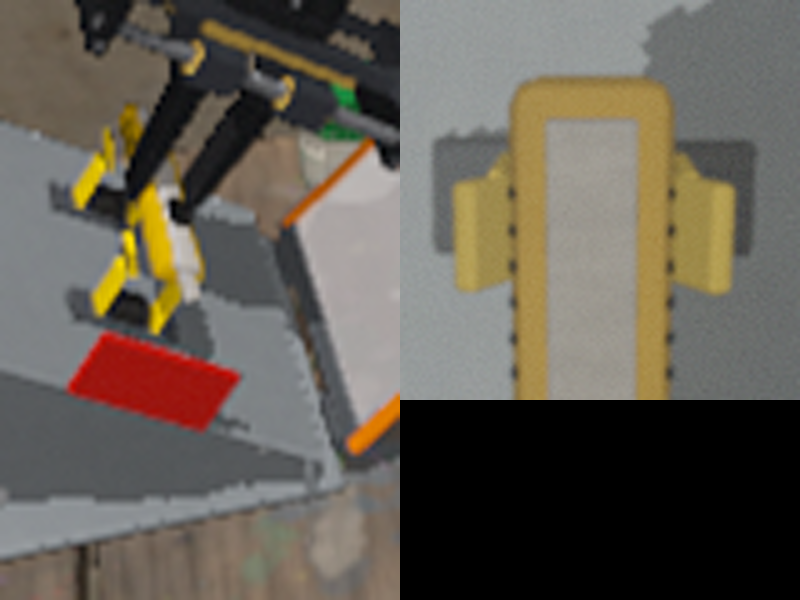

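Call:
arm_command:
  steps:
    - [0,0,0.4,0,0,0]
    - [0,0,0.8,0,0,0]
    - [0,0,1.1,0,0,0]
    - [0,0,1.3,0,0,0]
    - [0,0,1.3,0,0,0]

```text
t: 5.58
eef_pos: [486.2, 261.4, 266.5]
tcp_rot: [-3.14, 0.612, -2.05]
ft_force: [1.0, -1.3, -2.5]
opening: 0.23
```

Call:
arm_command:
  steps:
    - [0,0,0.3,0,0,0]
    - [0,0,0.6,0,0,0]
    - [0,0,0.9,0,0,0]
    - [0,0,0.9,0,0,0]

```text
t: 5.92
eef_pos: [488.6, 266.3, 258.7]
tcp_rot: [-3.14, 0.611, -2.05]
ft_force: [2.3, 1.1, -2.7]
opening: 0.229
```

Call:
arm_command:
  steps:
    - [0,0,0.2,0,0,0]
    - [0,0,0.4,0,0,0]
    - [0,0,0.6,0,0,0]
    - [0,0,0.6,0,0,0]
    - [0,0,0.6,0,0,0]

```text
t: 6.33
eef_pos: [490.0, 269.2, 254.4]
tcp_rot: [-3.14, 0.612, -2.049]
ft_force: [-2.3, -2.1, 2.4]
opening: 0.23
```

Call:
arm_command:
  steps:
    - [0,0,0.1,0,0,0]
    - [0,0,0.2,0,0,0]
    - [0,0,0.2,0,0,0]

```text
t: 6.58
eef_pos: [490.0, 269.4, 254.0]
tcp_rot: [-3.139, 0.613, -2.049]
ft_force: [-13.3, -18.4, 22.2]
opening: 0.229
```

Call:
arm_command:
  steps:
    - [0,0,0.1,0,0,0]
    - [0,0,0.2,0,0,0]
    - [0,0,0.2,0,0,0]

```text
t: 6.83
eef_pos: [490.5, 270.2, 252.6]
tcp_rot: [-3.138, 0.613, -2.049]
ft_force: [-14.0, -21.7, 27.3]
opening: 0.23
```

Call:
arm_command:
  steps:
    - [0,0,-0.2,0,0,0]
    - [0,0,-0.35,0,0,0]
    - [0,0,-0.35,0,0,0]

```text
t: 7.08
eef_pos: [490.2, 269.4, 254.1]
tcp_rot: [-3.14, 0.612, -2.049]
ft_force: [0.2, -0.6, -0.2]
opening: 0.227
```

Call:
arm_command:
  steps:
    - [0,0,-0.35,0,0,0]
    - [0,0,-0.35,0,0,0]
    - [0,0,-0.35,0,0,0]
    - [0,0,-0.35,0,0,0]
  jaw: 4.5

```text
t: 7.42
eef_pos: [489.3, 267.7, 256.8]
tcp_rot: [-3.14, 0.612, -2.05]
ft_force: [0.3, -0.1, -0.9]
opening: 0.443
```

Call:
arm_command:
  steps:
    - [0,0,-1,0,0,0]
    - [0,0,-3,0,0,0]
    - [0,0,-6,0,0,0]
    - [0,0,-9,0,0,0]
    - [0,0,-12,0,0,0]
    - [0,0,-12,0,0,0]
    - [0,0,-12,0,0,0]

```text
t: 8.0
eef_pos: [457.3, 206.1, 356.2]
tcp_rot: [-3.138, 0.614, -2.049]
ft_force: [-0.8, 0.4, -0.1]
opening: 0.475
```

Run:
```python
from h import *
from fit import dk
s=state();print(s['t'],s['eef_pos'],s['joints'])
p=np.load('dock.npy')
o=np.zeros((600,800,3),np.uint8)
cw=camera_model('wrist');w=read_camera('wrist')[:,:,::-1].copy();a=read_camera('scene')[:,:,::-1]
o[:,:400]=cv2.resize(a[150:270,145:225],(400,600),interpolation=cv2.INTER_CUBIC)
o[:400,400:]=cv2.resize(w[75:275,160:360],(400,400),interpolation=cv2.INTER_CUBIC)
cv2.imwrite('pics/v6.png',o);cv2.imwrite('pics/wrist6.png',w);cv2.imwrite('pics/scene6.png',a)
```

```text
8.0 [457.25480526 206.12890448 356.15098544] [0.21916229 0.35506429 2.01196963 0.96292134 0.56410348 1.48778408]
```

View pics/v6.png

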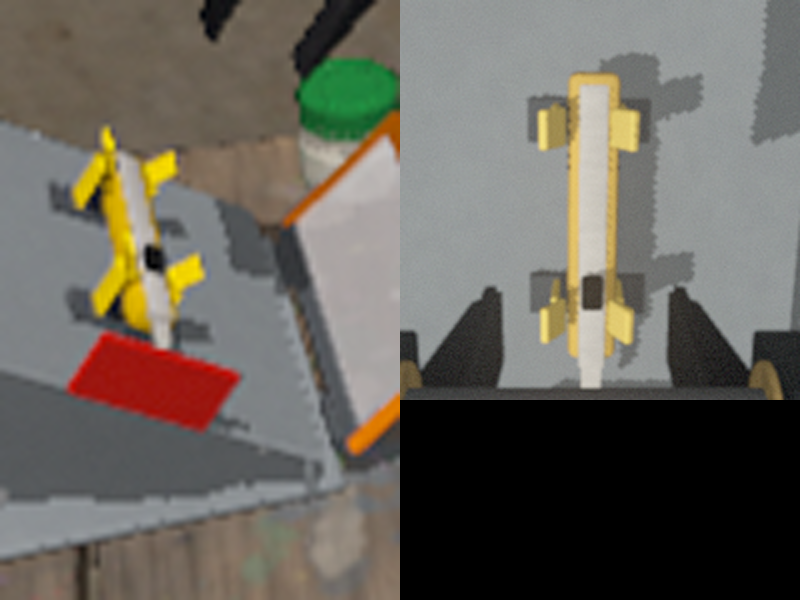

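Run:
```python
from h import *
w=cv2.imread('pics/wrist6.png');a=cv2.imread('pics/scene6.png')
o=np.zeros((600,800,3),np.uint8)
o[:280,:400]=cv2.resize(w[115:157,220:280],(400,280),interpolation=cv2.INTER_CUBIC)
o[300:580,:400]=cv2.resize(w[208:250,220:280],(400,280),interpolation=cv2.INTER_CUBIC)
o[:500,410:800]=cv2.resize(a[173:223,158:197],(390,500),interpolation=cv2.INTER_CUBIC)
cv2.imwrite('pics/v7.png',o)
```

```text
(no output)
```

View pics/v7.png

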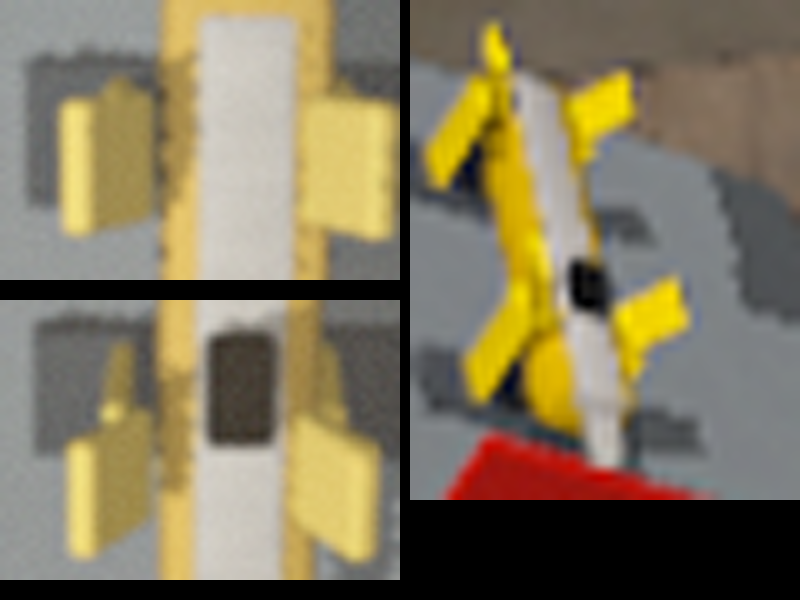

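The lips' gap measures about 18 mm at both clips, so they are closed, and they overlap the handle's edge. The handle rests under the lips, settled about 2 mm down-slope within the play, so it is home. Next is the guard.

Run:
```python
from h import *
from fit import dockframe
p=np.load('dock.npy');o,D,h=dockframe(p);H=o-97*h
Rt=toolR(-D[:,1],[0,0,-1])
P=lambda a,z:np.array([*(H+a*h)[:2],z+190])
print(P(-115,130),delta(P(-115,130),Rt));print(delta(P(-115,50),Rt,P(-115,130),Rt),delta(P(12,82),Rt,P(-115,50),Rt))
```

```text
[449.54020827 187.45817502 320.        ] [3.68, -0.19, 1.63, -27.48, 27.41, -86.92]
[0.0, 0.0, 8.0, 0.0, 0.0, 0.0] [-0.0, -12.7, -3.2, 0.0, 0.0, 0.0]
```

Call:
arm_command:
  steps:
    - [3.7,-0.2,1.6,-27.5,27.4,-86.9]
    - [3.7,-0.2,1.6,-27.5,27.4,-86.9]
    - [3.7,-0.2,1.6,-27.5,27.4,-86.9]
    - [3.7,-0.2,1.6,-27.5,27.4,-86.9]
    - [3.7,-0.2,1.6,-27.5,27.4,-86.9]
    - [3.7,-0.2,1.6,-27.5,27.4,-86.9]
    - [3.7,-0.2,1.6,-27.5,27.4,-86.9]
    - [3.7,-0.2,1.6,-27.5,27.4,-86.9]
    - [3.7,-0.2,1.6,-27.5,27.4,-86.9]
    - [3.7,-0.2,1.6,-27.5,27.4,-86.9]
    - [3.7,-0.2,1.6,-27.5,27.4,-86.9]
    - [3.7,-0.2,1.6,-27.5,27.4,-86.9]
  jaw: 0

```text
t: 9.1
eef_pos: [449.6, 187.5, 319.3]
tcp_rot: [-3.096, 0.058, -0.641]
ft_force: [0.2, 0.5, 0.0]
opening: 0.008
```

Call:
arm_command:
  steps:
    - [0,0,0,0,0,0]
    - [0,0,0,0,0,0]

```text
t: 9.27
eef_pos: [449.5, 187.5, 319.7]
tcp_rot: [-3.093, 0.06, -0.65]
ft_force: [0.7, 1.3, -0.1]
opening: 0.002
```

Run:
```python
from h import *
from fit import dockframe
p=np.load('dock.npy');o,D,h=dockframe(p);H=o-97*h
Rt=toolR(-D[:,1],[0,0,-1])
print(state()['eef_pos'],state()['joints'],delta(np.array([*(H-115*h)[:2],320]),Rt))
```

```text
[449.47239134 187.47456586 319.65897158] [0.24631506 0.41454455 1.98723259 0.11454488 0.74274349 0.81304858] [0.0, -0.0, -0.03, -3.07, 3.21, -9.84]
```

Call:
arm_command:
  steps:
    - [0,0,0,-1.5,1.6,-4.9]
    - [0,0,2,-3.1,3.2,-9.8]
    - [0,0,5,-3.1,3.2,-9.8]
    - [0,0,8,-3.1,3.2,-9.8]
    - [0,0,8,-3.1,3.2,-9.8]
    - [0,0,8,-3.1,3.2,-9.8]

```text
t: 9.77
eef_pos: [448.1, 192.8, 240.0]
tcp_rot: [3.139, 0.001, -0.48]
ft_force: [-0.2, -0.5, 1.0]
opening: 0.006
```

Call:
arm_command:
  steps:
    - [0,-1,0,0,0,0]
    - [0,-2,0,0,0,0]
    - [0,-3,-0.3,0,0,0]
    - [0,-4,-0.7,0,0,0]
    - [0,-5,-1.1,0,0,0]
    - [0,-6,-1.5,0,0,0]
    - [0,-7,-1.9,0,0,0]
    - [0,-8,-2.3,0,0,0]
    - [0,-9,-2.6,0,0,0]
    - [0,-9,-2.6,0,0,0]

```text
t: 10.6
eef_pos: [490.3, 274.3, 267.6]
tcp_rot: [-3.14, -0.004, -0.477]
ft_force: [-0.2, 0.5, 0.3]
opening: 0.002
```

Call:
arm_command:
  steps:
    - [0,-0.7,-0.2,0,0,0]
    - [0,-1.4,-0.4,0,0,0]
    - [0,-2.1,-0.5,0,0,0]
    - [0,-2.6,-0.6,0,0,0]
    - [0,-2.6,-0.6,0,0,0]

```text
t: 11.02
eef_pos: [501.8, 296.6, 273.0]
tcp_rot: [-3.142, -0.003, -0.478]
ft_force: [0.6, 0.1, 0.1]
opening: 0.006
```

Call:
arm_command:
  steps:
    - [0,-0.2,0,0,0,0]
    - [0,-0.4,0,0,0,0]
    - [0,-0.5,0,0,0,0]
    - [0,-0.5,0,0,0,0]

```text
t: 11.35
eef_pos: [503.7, 300.3, 272.8]
tcp_rot: [3.141, -0.002, -0.478]
ft_force: [0.3, -1.5, -0.5]
opening: 0.005
```

Call:
arm_command:
  steps:
    - [0,-0.2,0,0,0,0]
    - [0,-0.3,0,0,0,0]
    - [0,-0.3,0,0,0,0]

```text
t: 11.6
eef_pos: [504.9, 302.5, 272.7]
tcp_rot: [3.139, -0.002, -0.478]
ft_force: [-1.9, -5.9, 1.7]
opening: 0.003
```

Run:
```python
from h import *
s=state();print(s['t'],s['eef_pos'],s['ft_force'])
o=np.zeros((600,800,3),np.uint8)
a=read_camera('scene')[:,:,::-1];w=read_camera('wrist')[:,:,::-1];t=read_camera('top')[:,:,::-1]
o[:400,:400]=cv2.resize(a[150:270,115:235],(400,400),interpolation=cv2.INTER_CUBIC)
o[:300,400:]=cv2.resize(w,(400,300),interpolation=cv2.INTER_AREA)
o[300:600,400:]=cv2.resize(t[90:240,110:310],(400,300))
cv2.imwrite('pics/v8.png',o);cv2.imwrite('pics/scene8.png',a)
```

```text
11.6 [504.89821904 302.53720633 272.71103605] [-1.85631699 -5.88364264  1.71319513]
```

Call:
arm_command:
  steps:
    - [0,-0.15,0,0,0,0]
    - [0,-0.3,0,0,0,0]
    - [0,-0.3,0,0,0,0]

```text
t: 12.0
eef_pos: [505.8, 303.9, 272.5]
tcp_rot: [3.134, -0.0, -0.477]
ft_force: [-4.9, -18.5, 6.0]
opening: 0.004
```

Call:
arm_command:
  steps:
    - [0,1,0,0,0,0]
    - [0,3,0,0,0,0]
    - [0,6,0,0,0,0]
    - [0,10,0,0,0,0]
    - [0,12,-4,0,0,0]
    - [0,12,-8,0,0,0]
    - [0,12,-12,0,0,0]
    - [0,12,-12,0,0,0]
    - [0,12,-12,0,0,0]

```text
t: 12.75
eef_pos: [450.9, 199.1, 395.2]
tcp_rot: [-3.138, -0.007, -0.478]
ft_force: [0.3, -0.8, -1.3]
opening: 0.007
```

Run:
```python
from h import *
from fit import dockframe,gd
s=state();print(s['t'],s['eef_pos'],s['ft_force'])
p=np.load('dock.npy');_,_,h=dockframe(p);p[:2]-=2*h[:2]
D={n:(camera_model(n),read_camera(n)[:,:,::-1].copy()) for n in('scene','top')}
o=np.zeros((600,800,3),np.uint8)
def crop(n,x,y,w,hh,W,H):
    c,i=D[n];im=cv2.resize(i[y:y+hh,x:x+w],(W,H),interpolation=cv2.INTER_CUBIC)
    for th,col in((1.92,(255,0,255)),(1.7,(0,255,0))):
        for y_ in(-93,93):
            q=p.copy();q[3]=th;u,v=proj(c,gd(q,y_))[0];cv2.drawMarker(im,(int((u+.5-x)*W/w),int((v+.5-y)*H/hh)),col,cv2.MARKER_CROSS,12,1)
    return im
o[:,:400]=crop('scene',145,130,100,150,400,600)
o[:400,400:]=crop('top',100,80,140,140,400,400)
o[400:,400:]=cv2.resize(D['top'][1][60:260,60:460],(400,200))
cv2.imwrite('pics/v9.png',o)
```

```text
12.75 [450.88622564 199.0992358  395.20367343] [ 0.29286259 -0.83540185 -1.3255665 ]
```

View pics/v9.png

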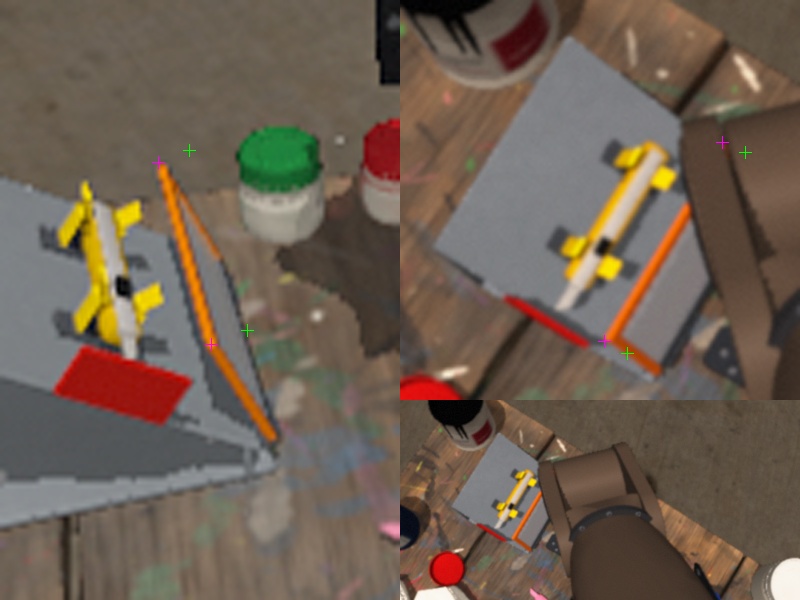

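The guard's free corners sit on the 1.92 rad markers at scene (160,165) and (211,345), so it is shut. The cutter is still in both clips, the pots stand where they were, and the arm is clear.

```bash
python3 -c "from cell import *;print(job_done())"
```

```text
the job is handed in; nothing more can be done
None
```

I put the yellow cutter away in the dock, then shut the guard and handed the job in at about 13 s, with the arm clear of everything. I could not measure the cutter's seating depth directly.

**Cutter:** I gripped it mid-handle and pressed it into both clips, blade towards the red wall. It met a firm stop at about 37 N, after which I took the pressure off and let go. In the close-up the lips had sprung back to a gap of about 18 mm over the handle, so it appears clicked home. The handle rests about 2 mm down-slope, which is the free play in the clips. My nominal height at rest came out about 1 to 1.5 mm above home, within the error of the dock estimate, so I judged it home from the stop and the closed lips.

**Guard:** I pushed it up with the closed fingertips until the force climbed to about 20 N at its stop. Its free corners then matched the 1.92 rad prediction within about a pixel in the scene view. The arm hid one of the two corners in the top view.

**Ink pots and other checks:** I did not touch the pots and saw no sign that they moved. The first dock estimate was about 3 mm off across the clips. The wrist view showed this and I corrected it before pressing. No other check disagreed.

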